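# Rinse a flask on the sprung glass rinser

## Task

Rinse out the taller of the two upside-down flasks on the wooden tray: lift it off the tray, keep it straight with its mouth down, lower its mouth into the sprung black ring of the glass rinser and press the ring all the way down, so that the spray runs for about three seconds. Finish while still holding the flask there with the ring pressed fully down; do not let go or lift it off. Leave the other things on the tray where they are, and never push the ring down without the flask over it.

Things in the scene. Friction and masses are not known exactly. Their poses are not given: they have to be found in the camera images.
- flask: Flask to rinse: brass, steel neck, stored upside down on the tray's floor; tallest thing there. 172 mm tall; body a straight cylinder, 62 mm diameter, from 40 to 168 mm above the mouth; neck 51 mm outside, 43 inside, over the lowest 28 mm; 0.2 to 0.35 kg. Origin: centre of the mouth (at the bottom as it stands); z axis points up from the mouth to the flask's base.
- flask_base (a point): Centre of the flask's flat base, which is uppermost: 172 mm above the mouth.
- small_flask: A shorter flask of the same make, also upside down: 112 mm tall, body 54 mm in diameter. Origin: centre of the mouth, at the bottom. Leave it alone.
- tumbler: Glass tumbler standing upside down: 90 mm tall, 72 mm in diameter at the bottom (its rim), 58 mm at the top. Origin: centre of its underside as it stands. Leave it alone.
- canister: Squat brass canister with a wooden lid and a small brass knob: 85 mm in diameter, 94 mm tall with the knob. Origin: centre of its underside. Leave it alone.
- tray: Fixed dark wooden tray on which the flasks, tumbler and canister stand: 270 x 300 mm, floor 6 mm and rim 20 mm above the counter. Origin: centre of its underside; x along the 270 mm side. It lies left or right of the robot's centre line, the rinser on the other side.
- rinser: Glass rinser fixed on the counter: flat brass drip pan 170 x 210 mm, 24 mm high, with a steel grate, a fixed steel spray head in its middle (16 mm diameter, top 46 mm above the counter) and the sprung black ring around that. Origin: centre of the pan's underside; x along the 170 mm side, z up.
- ring_seat (a point): Centre of the sprung ring at the top of its six spokes, where the flask's mouth rests; 45 mm above the counter when up, and it goes down with the ring. The ring's hoop is 64 mm inside, 72 mm outside, and stands 8 mm above the spokes, so that it surrounds the mouth.
- rinser_ring (a joint): How far the sprung ring is pressed down, in m: 0 when up, 0.012 fully down at its stop. The spring starts to give at about 6 N and takes about 13 N at the stop, the weight of the flask included; that weight alone (2 to 3.4 N) does not move it. It springs back up when released.
Mind the look-alikes: they are no part of the job. Leave any blue, green or purple look-alike of the flask alone.

How it is judged:
On the way, in this order (a step that is already met when the one before it is completed fails the run):
1. the flask is lifted clear of the tray, upright (height (world z) of flask above 0.05 m and angle between flask's own z axis and vertical below 0.3 rad and contact force between flask and tray below 0.1 N and contact force between the fingers and flask above 1 N), for 0.2 s.
2. the flask's mouth sits in the ring and presses it down, for at least 2 s (value of joint rinser_ring above 0.0095 m and horizontal distance between flask and ring_seat below 0.01 m and z of flask in the frame of ring_seat below 0.004 m and angle between flask's own z axis and vertical below 0.15 rad), for 2 s.
At the end, for the whole second after the job is handed in: The gripper holds the flask at rest in the ring, pressing it at least 9.5 of its 12 mm down (flask on ring over 6 N); mouth within 10 mm of the ring's centre and 4 mm of its spokes; flask upright within 0.15 rad; fingers on flask over 2 N; the other vessels moved under 30 mm (all of step 2 and contact force between flask and rinser above 6 N and contact force between the fingers and flask above 2 N and linear speed of flask below 0.02 m/s and distance of each of small_flask, tumbler, canister from where it was at the start of the episode below 0.03 m); the arm keeps its last pose, push and grip.
It fails at once if the ring is pushed down with no flask over it (value of joint rinser_ring above 0.006 m and (horizontal distance between flask and ring_seat above 0.02 m or z of flask in the frame of ring_seat above 0.02 m)).
It fails at once if the small flask, the tumbler or the canister is shifted or knocked over (distance of any of small_flask, tumbler, canister from where it was at the start of the episode above 0.03 m or angle between any of small_flask, tumbler, canister's own z axis and vertical above 0.5 rad).
It also fails if it takes over 48 s, if anything falls off the work surface, if the arm or the gripper's body presses on something with over 40 N, if the wrist force passes 120 N, or if a joint passes its speed limit or range.

## Robot

A 6-joint arm with a two-finger parallel gripper is mounted at the origin on the work surface. World frame = base frame: x ahead of the robot, y to its left, z up, the work surface at z = 0. Lengths are in m, angles in rad, forces in N, time in s.
With the tool pointing down it reaches from about 0.4 to 0.825 m from the base axis. Payload 7 kg.
Tool frame: the origin (TCP) lies on the centre line of the jaws, within the pads' length; the fingertips stand 14 mm ahead of it and the grasp point (between the pads) lies 5 mm behind it; z points along the fingers, y is the line along which they close (so a half turn about z gives the same grasp; the last joint's range is limited). The gripper opens to 88 mm and grips with 3 to 60 N. Pads are 19 mm wide; open, the fingers measure 130 mm over their backs; the gripper's body (78 mm by 193 mm) begins 47 mm behind the grasp point.
Start: joints at [1.449, 0.359, 0.012, 0, -1.224, -0.288], TCP at [0.269, 0.619, 0.241] pointing down, gripper open.
Joint ranges: [-3.07, 3.07], [-1.43, 2.12], [-1.02, 1.25], [-3.03, 1.67], [-3.05, -0], [-3.03, 3.03]. Speed limits (rad/s): [2.39, 2.39, 3.01, 3.14, 3.14, 3.14].

## Interface

Orientations are given as [roll, pitch, yaw] about the fixed x, y, z axes, in that order (R = Rz(yaw) Ry(pitch) Rx(roll)).
In Python, from station import arm gives the robot as it stands.
- The arm moves only by the tool move_arm, never from a script. Its argument "rows" is a list of rows, each an object with "translation": the shift along the tool's x, y, z in cm, a list of three; "rot": the turn, a rotation vector about the tool's x, y, z in degrees, a list of three; "hand": the closure, from 0 (fully open) to 1 (shut). A call has 1 to 8 rows; each row is the pose to reach, as a shift and turn from the pose commanded when the call began, along the tool's axes at that moment; what a row does not reach only later rows make up. A row lasts 1/12 s, in which the tool goes at most 41.7 mm and 7.16 degrees, less where a joint would pass 70% of its speed; a pose out of reach is approached as far as the arm can. A call with a gripper value outside its range is refused whole. The fingers move at their own pace and stop on an object; "squeeze" is the grip in N (left out, the last holds). Time passes only in rows, so rows that repeat a pose let the fingers close. It gives the time, the measured TCP pose, the force, the opening and the grip force at its end, in the units of the state.
- arm.get_state(): the state, without advancing time (a new reading comes with each control period).
- arm.grab_frame(name): name is "scene" or "top" or "wrist"; returns (picture, depth): 400x640x3 uint8, red, green, blue; 400x640 float32, m along the optical axis (not along the pixel's ray), 0 where there is no reading.
- arm.camera_params(name): a dict with "vfov" (degrees; the focal length in pixels is half the picture's height over the tangent of half this angle, whatever the lens; pixels are square), "cx", "cy" (the principal point, pixels), "position" and "orientation" of the camera in the world; the wrist camera has in their place "tool_from_camera" (4x4, takes a point from camera to tool coordinates, whose origin is the TCP and whose axes are the flange's). Camera axes: x right, y down, z forward; pixel columns grow to the right and rows downward; lengths in m; the calibration is good to about 2 mm. A picture is of the moment at which its call begins: read the wrist's pose just before it. camera_params takes no time and is no camera call.
- arm.job_done(): hands the job in; it is judged then, once.
Trained networks look in the newest picture that a camera, given by its name, has taken for a name from the list of things; names that differ only in an ending like _2 or _b are one class to them, and where a whole thing is asked for, a point or a joint stands for the part that bears it (a point fixed in the world has none). Each returns a list of dicts, best first, with "p" (0 to 1); they miss things now and then, are a little off and sometimes report something else, mostly with a low value. They report only what shows in the picture. A call takes as long as a camera call. They do not tell look-alikes from the thing itself.
- arm.search_frame(label, camera): "point" ([x, y, z] in m, in the coordinates of the camera as it stood for that picture, good to about 4 mm: the middle of the surface that is visible of it).
- arm.pinpoint(label, camera): "point" ([x, y, z] in m, in the coordinates of the camera as it stood for that picture, good to about 4 mm: a listed point, or the origin of a listed thing).
The state is a dict: "t": time; "q": joint angles; "qd": joint speeds; "joint_efforts": joint torques, N m; "eef_pos": TCP position; "ee_rot": TCP orientation; "force": force on the tool from outside, world axes, zero at the start; "moment": the same for the moment, N m; "width": finger opening in m; "gripper_force": force on a finger pad.
Only numpy, scipy, OpenCV 4.12 (cv2) and the standard library are available. Lean on these libraries where they do the work, as an engineer would, in place of code of your own. Each camera call takes 0.05 s, during which the arm holds its last target. There are 200 camera calls.

## Working session

There is one attempt and no reset: what is moved stays moved. The work goes in short steps, Python scripts to look and compute and a tool call to move; the robot and the scene stay as the last step left them, time stands still between calls to the robot, and variables do not carry over. Pictures are saved under pics/ and viewed, at most 10 in all, crops included, and the job is handed in when it is done.

Besides the shell and the picture viewer there is one more tool, called after "Emit:" by a JSON object that holds its "method" and its "body". move_arm: Moves the arm, as the interface text tells. Its arguments: {"type":"object","properties":{"rows":{"type":"array","items":{"type":"object","properties":{"translation":{"type":"array","items":{"type":"number"}},"rot":{"type":"array","items":{"type":"number"}},"hand":{"type":"number"}}}},"squeeze":{"type":"number"}},"required":["rows"]}

```bash
mkdir -p pics
cat > h.py <<'E'
import numpy as np, cv2
from scipy.spatial.transform import Rotation as R
from station import arm
def T(cam):
    p=arm.camera_params(cam)
    M=np.eye(4)
    if cam=='wrist':
        s=arm.get_state(); A=np.eye(4); A[:3,:3]=R.from_euler('xyz',s['ee_rot']).as_matrix(); A[:3,3]=s['eef_pos']
        return A@np.array(p['tool_from_camera'])
    o=np.array(p['orientation'])
    M[:3,:3]=o if o.shape==(3,3) else (R.from_euler('xyz',o).as_matrix() if o.size==3 else R.from_quat(o).as_matrix())
    M[:3,3]=p['position']; return M
def w(M,pt): return (M@np.r_[pt,1])[:3]
def px(cam,pt):
    p=arm.camera_params(cam); f=200/np.tan(np.radians(p['vfov'])/2)
    return np.array([p['cx']+f*pt[0]/pt[2],p['cy']+f*pt[1]/pt[2]])
E
python3 - <<'E'
from h import *
print(arm.get_state()); 
for c in ('scene','top','wrist'):
    M=T(c); print(c,arm.camera_params(c))
    im,d=arm.grab_frame(c); cv2.imwrite(f'pics/{c}1.png',im[:,:,::-1]); np.save(f'{c}1.npy',d)
    for fn in ('search_frame','pinpoint'):
        for l in ('flask','flask_base','small_flask','tumbler','canister','tray','rinser','ring_seat'):
            for r in getattr(arm,fn)(l,c)[:4]:
                print(fn,l,round(r['p'],2),px(c,r['point']).round(),w(M,r['point']).round(3))
print(arm.get_state()['t'])
E
```

```text
{'t': 0.0, 'q': array([ 1.44911640e+00,  3.59397880e-01,  1.10352996e-02, -3.87728499e-04,
       -1.22408222e+00, -2.88115127e-01]), 'qd': array([-5.27668381e-04,  5.67280232e-04, -1.33302486e-03,  1.41148176e-03,
        7.98600319e-05,  8.07234886e-04]), 'joint_efforts': array([-7.04717295e-04, -5.82710302e+01,  2.93055314e+01,  6.99729145e+00,
        7.01461133e-03, -1.67542430e-04]), 'eef_pos': array([0.26874845, 0.61867026, 0.23959853]), 'ee_rot': array([ 3.13990856e+00, -1.18994856e-04, -4.09927003e-01]), 'force': array([-0.05480405, -0.42457389, -0.15215686]), 'moment': array([ 0.00327194, -0.01380943,  0.03526545]), 'gripper_force': 0.0, 'width': 0.08769378593499642}
scene {'vfov': 53.147975994392084, 'cx': 318.3189169060091, 'cy': 198.11162067711285, 'position': array([1.06164997, 0.01885414, 1.05808589]), 'orientation': array([-2.57954402, -0.00814591,  1.49088276])}
search_frame flask 0.89 [398. 194.] [0.492 0.289 0.145]
search_frame flask 0.72 [464. 185.] [0.469 0.482 0.132]
search_frame flask 0.67 [448. 158.] [0.366 0.466 0.127]
search_frame flask 0.65 [471. 225.] [0.5
[... 3633 characters left out ...]
2.85970336e-01,
         7.81025221e-02],
       [ 9.99999569e-01, -8.75974094e-04,  3.06126743e-04,
         6.73222525e-04],
       [-5.43844938e-04, -2.85969983e-01,  9.58238422e-01,
        -1.45164095e-01],
       [ 0.00000000e+00,  0.00000000e+00,  0.00000000e+00,
         1.00000000e+00]])}
search_frame flask 0.76 [625.  43.] [0.269 0.288 0.015]
search_frame flask 0.75 [471.  38.] [0.337 0.496 0.172]
search_frame flask_base 0.79 [621.  37.] [0.276 0.289 0.013]
search_frame flask_base 0.66 [475.  29.] [0.341 0.493 0.173]
pinpoint flask 0.74 [636.  38.] [ 0.266  0.263 -0.002]
pinpoint flask 0.6 [423.  48.] [0.346 0.473 0.005]
pinpoint flask_base 0.73 [511.   1.] [0.347 0.471 0.174]
2.55
```

Run:
```python
import cv2,numpy as np
a=cv2.imread('pics/scene1.png')[90:300,150:520]; b=cv2.imread('pics/top1.png')[100:310,130:500]
cv2.imwrite('pics/crop1.png',cv2.resize(np.vstack([a,b]),None,fx=1.42,fy=1.42,interpolation=cv2.INTER_CUBIC))
```

```text
(no output)
```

View pics/crop1.png

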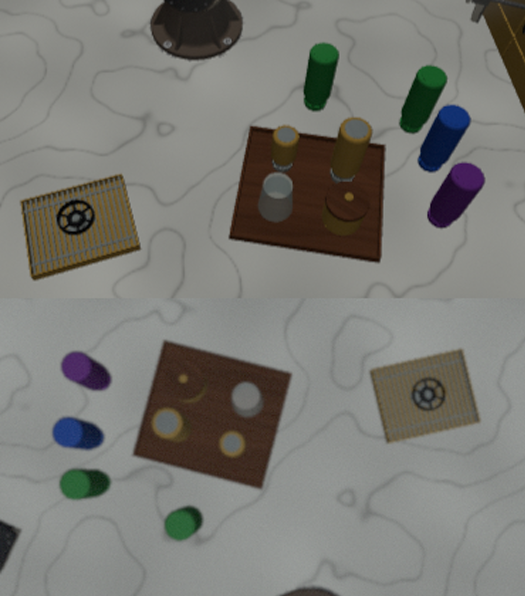

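```bash
cat > m.py <<'E'
from h import *
def cloud(cam,f):
    d=np.load(f); p=arm.camera_params(cam); fl=200/np.tan(np.radians(p['vfov'])/2)
    v,u=np.indices(d.shape); P=np.stack([(u-p['cx'])/fl*d,(v-p['cy'])/fl*d,d],-1)[d>0]
    M=T(cam); return P@M[:3,:3].T+M[:3,3]
def circ(Q):
    (c,r)=cv2.minEnclosingCircle(Q[:,:2].astype(np.float32)*1000); return np.array(c)/1000,r
E
python3 - <<'E'
from m import *
for c in ('scene','top'):
    P=cloud(c,c+'1.npy')
    def near(x,y,r,a,b): return P[(np.hypot(P[:,0]-x,P[:,1]-y)<r)&(P[:,2]>a)&(P[:,2]<b)]
    Q=near(.469,.293,.06,.165,.2); print(c,'flask top',len(Q),np.median(Q[:,2]),Q.mean(0),circ(Q))
    Q=near(.546,-.254,.06,.034,.07); print('ring',len(Q),np.percentile(Q[:,2],[10,50,95,100]),Q.mean(0),circ(Q))
    Q=near(.546,-.254,.012,.03,.07); print('head',len(Q),Q.mean(0),Q[:,2].max() if len(Q) else 0)
    Q=near(.432,.17,.05,.10,.14); print('small top',Q.mean(0))
E
```

```text
scene flask top 373 0.1772618724072308 [0.476074   0.29237012 0.1763945 ] (array([0.47256229, 0.29431671]), 31.319198608398438)
ring 379 [0.04058925 0.04510961 0.05384557 0.05640735] [ 0.55079122 -0.25403394  0.04612576] (array([ 0.55023248, -0.25500348]), 37.34110641479492)
head 53 [ 0.54647577 -0.25413154  0.04303873] 0.04796730218945133
small top [0.44085487 0.16901493 0.11543891]
top flask top 384 0.17773370468071925 [0.468806   0.29186181 0.17744876] (array([0.46983057, 0.29312036]), 31.16180992126465)
ring 277 [0.04057129 0.04630329 0.05468524 0.05914126] [ 0.54921874 -0.25573806  0.04673641] (array([ 0.54896594, -0.25560966]), 36.147003173828125)
head 42 [ 0.54558898 -0.25402431  0.04362635] 0.0512592464930941
small top [0.43278792 0.16814041 0.11749416]
```

Candidates (scene pixels): brass flask on the tray (398,194), greens (375,142) and (450,158), blue (464,185), purple (471,225). I choose the brass one on the tray, and move above it for a close check.

Emit:
{"method": "move_arm", "body": {"rows": [{"translation": [4, 2.8, -1], "hand": 0}, {"translation": [8, 5.5, -4], "hand": 0}, {"translation": [12, 8.3, -5], "hand": 0}, {"translation": [15.7, 11, -5], "hand": 0}, {"translation": [19.6, 13.7, -5], "hand": 0}, {"translation": [23.5, 16.4, -5], "hand": 0}, {"translation": [27.5, 19.2, -5], "hand": 0}, {"translation": [31.4, 21.9, -5], "hand": 0}]}}

```text
validation failed for argument at $.ro...
```

Emit:
{"method": "move_arm", "body": {"rows": [{"translation": [0, 0, 0], "hand": 0}, {"translation": [0, 0, 0], "hand": 0}, {"translation": [0, 0, 0], "hand": 0}, {"translation": [0, 0, 0], "hand": 0}]}}

```text
validation failed for argument at $.ro...
```

Run:
```python
from m import *
s=arm.get_state(); print(s['t'],s['eef_pos'],s['ee_rot'],s['qd'].round(3),s['q'].round(2))
im,d=arm.grab_frame('wrist'); cv2.imwrite('pics/w2.png',im[:,:,::-1]); np.save('w2.npy',d)
P=cloud('wrist','w2.npy')
Q=P[(np.hypot(P[:,0]-.47,P[:,1]-.293)<.06)&(P[:,2]>.165)&(P[:,2]<.2)]
c,_=circ(Q); print(len(Q),np.median(Q[:,2]),Q.mean(0),circ(Q))
M=T('wrist')
for r in arm.pinpoint('flask_base','wrist')[:3]: print(r['p'],px('wrist',r['point']),w(M,r['point']))
```

```text
2.55 [0.26895434 0.6190544  0.24055103] [ 3.14154465e+00  1.54031445e-05 -4.09866224e-01] [-0.001  0.    -0.002 -0.002 -0.     0.001] [ 1.45  0.36  0.01 -0.   -1.22 -0.29]
0 nan [nan nan nan] (array([0., 0.]), 0.0)
0.93 [513.92599676   3.46479887] [0.34460602 0.47018184 0.17487895]
  return _methods._mean(a, axis=axis, dtype=dtype,
  ret = ret.dtype.type(ret / rcount)
<stdin>:6: RuntimeWarning: Mean of empty slice.
  ret = um.true_divide(
```

View pics/w2.png

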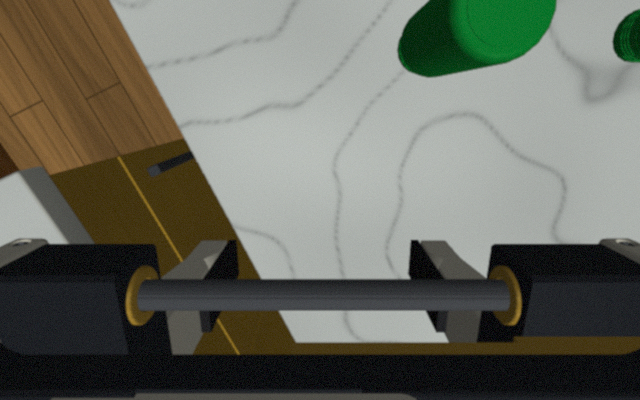

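The move was refused (rot is probably required). The picture is still from the start pose: a green look-alike at (500,30) and the jaws at the bottom.

Emit:
{"method": "move_arm", "body": {"rows": [{"translation": [4, 2.8, -1], "rot": [0, 0, 0], "hand": 0}, {"translation": [8, 5.5, -4], "rot": [0, 0, 0], "hand": 0}, {"translation": [12, 8.3, -5], "rot": [0, 0, 0], "hand": 0}, {"translation": [15.7, 11, -5], "rot": [0, 0, 0], "hand": 0}, {"translation": [19.6, 13.7, -5], "rot": [0, 0, 0], "hand": 0}, {"translation": [23.5, 16.4, -5], "rot": [0, 0, 0], "hand": 0}, {"translation": [27.5, 19.2, -5], "rot": [0, 0, 0], "hand": 0}, {"translation": [31.4, 21.9, -5], "rot": [0, 0, 0], "hand": 0}]}}

```text
t: 3.32
eef_pos: [0.4399, 0.3406, 0.2908]
ee_rot: [-3.141, -0.0, -0.409]
force: [0.4, 0.4, 0.0]
width: 0.0877
gripper_force: 0.0
```

Emit:
{"method": "move_arm", "body": {"rows": [{"translation": [0, 0, 0], "rot": [0, 0, 0], "hand": 0}, {"translation": [0, 0, 0], "rot": [0, 0, 0], "hand": 0}, {"translation": [0, 0, 0], "rot": [0, 0, 0], "hand": 0}]}}

```text
t: 3.57
eef_pos: [0.4394, 0.3423, 0.2904]
ee_rot: [-3.141, 0.0, -0.411]
force: [0.5, -0.0, 0.0]
width: 0.0879
gripper_force: 0.0
```

```bash
cat > look.py <<'E'
from m import *
import sys
def look(n,x,y,r,a,b,lab):
    s=arm.get_state(); print(s['t'],s['eef_pos'].round(4),s['ee_rot'].round(4),s['force'].round(2),s['width'],s['gripper_force'])
    M=T('wrist'); im,d=arm.grab_frame('wrist'); cv2.imwrite(f'pics/{n}.png',im[:,:,::-1]); np.save(f'{n}.npy',d)
    P=cloud('wrist',f'{n}.npy')
    Q=P[(np.hypot(P[:,0]-x,P[:,1]-y)<r)&(P[:,2]>a)&(P[:,2]<b)]
    if len(Q): print(len(Q),np.percentile(Q[:,2],[50,98]),Q.mean(0),circ(Q))
    for q in arm.pinpoint(lab,'wrist')[:3]: print(q['p'],px('wrist',q['point']),w(M,q['point']))
E
python3 -c "
from look import *
look('w3',.47,.293,.05,.165,.2,'flask_base')"
```

```text
3.5667 [0.4394 0.3423 0.2904] [-3.141   0.     -0.4109] [ 0.49 -0.02  0.02] 0.08791570867017708 0.0
5104 [0.17911803 0.1808607 ] [0.47025998 0.29284704 0.17877163] (array([0.46877606, 0.29270535]), 30.779298782348633)
0.85 [365.44201316 140.44676526] [0.47017117 0.29297402 0.17525409]
0.83 [232.4507376  340.53806587] [0.34854984 0.47253482 0.17298681]
0.75 [ 78.5990511  101.82714613] [0.58174657 0.47798626 0.17298739]
```

View pics/w3.png

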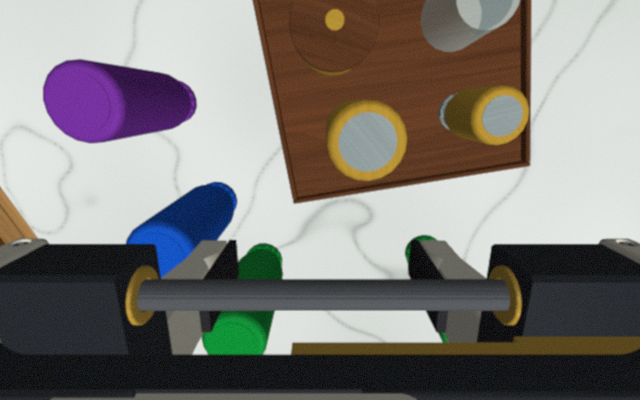

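The brass flask with steel base is at (367,139) on the tray, the small flask at (500,115); the coloured ones stand off the tray. Choice confirmed.

Emit:
{"method": "move_arm", "body": {"rows": [{"translation": [2.5, 1.8, 0], "rot": [0, 0, 0], "hand": 0}, {"translation": [4.7, 3.3, 1], "rot": [0, 0, 0], "hand": 0}, {"translation": [4.7, 3.3, 4], "rot": [0, 0, 0], "hand": 0}, {"translation": [4.7, 3.3, 7], "rot": [0, 0, 0], "hand": 0}, {"translation": [4.7, 3.3, 9], "rot": [0, 0, 0], "hand": 0}, {"translation": [4.7, 3.3, 9], "rot": [0, 0, 0], "hand": 0}, {"translation": [4.7, 3.3, 9], "rot": [0, 0, 0], "hand": 0}]}}

```text
t: 4.25
eef_pos: [0.4686, 0.294, 0.1997]
ee_rot: [3.139, 0.0, -0.408]
force: [-0.4, -0.2, 1.0]
width: 0.0873
gripper_force: 0.0
```

Emit:
{"method": "move_arm", "body": {"squeeze": 35, "rows": [{"translation": [0.1, 0.1, 2], "rot": [0, 0, 0], "hand": 0}, {"translation": [0.1, 0.1, 4], "rot": [0, 0, 0], "hand": 0}, {"translation": [0.1, 0.1, 6], "rot": [0, 0, 0], "hand": 0}, {"translation": [0.1, 0.1, 6], "rot": [0, 0, 0], "hand": 0}, {"translation": [0.1, 0.1, 6], "rot": [0, 0, 0], "hand": 0}, {"translation": [0.1, 0.1, 6], "rot": [0, 0, 0], "hand": 0.25}, {"translation": [0.1, 0.1, 6], "rot": [0, 0, 0], "hand": 0.5}, {"translation": [0.1, 0.1, 6], "rot": [0, 0, 0], "hand": 1}]}}

```text
t: 4.92
eef_pos: [0.4703, 0.2929, 0.1419]
ee_rot: [-3.139, -0.001, -0.409]
force: [0.1, 0.3, -0.5]
width: 0.0733
gripper_force: 0.0
```

Emit:
{"method": "move_arm", "body": {"rows": [{"translation": [0, 0, 0], "rot": [0, 0, 0], "hand": 1}, {"translation": [0, 0, 0], "rot": [0, 0, 0], "hand": 1}, {"translation": [0, 0, 0], "rot": [0, 0, 0], "hand": 1}, {"translation": [0, 0, 0], "rot": [0, 0, 0], "hand": 1}]}}

```text
t: 5.25
eef_pos: [0.4702, 0.2924, 0.141]
ee_rot: [-3.14, -0.001, -0.409]
force: [-1.2, 0.6, 5.7]
width: 0.0618
gripper_force: 35.0
```

Emit:
{"method": "move_arm", "body": {"rows": [{"translation": [0, 0, -1], "rot": [0, 0, 0], "hand": 1}, {"translation": [0, 0, -3], "rot": [0, 0, 0], "hand": 1}, {"translation": [0, 0, -6], "rot": [0, 0, 0], "hand": 1}, {"translation": [0, 0, -9], "rot": [0, 0, 0], "hand": 1}, {"translation": [0, 0, -12], "rot": [0, 0, 0], "hand": 1}, {"translation": [0, 0, -14], "rot": [0, 0, 0], "hand": 1}, {"translation": [0, 0, -15], "rot": [0, 0, 0], "hand": 1}, {"translation": [0, 0, -15], "rot": [0, 0, 0], "hand": 1}]}}

```text
t: 5.92
eef_pos: [0.4702, 0.2925, 0.2925]
ee_rot: [-3.138, -0.001, -0.41]
force: [0.0, -0.3, -1.2]
width: 0.0613
gripper_force: 35.0
```

```bash
python3 -c "
from m import *
s=arm.get_state(); print(s)
im,d=arm.grab_frame('scene'); np.save('s4.npy',d); cv2.imwrite('pics/s4.png',im[:,:,::-1])
M=T('scene')
for l in('flask','flask_base'):
  for q in arm.pinpoint(l,'scene'): print(l,q['p'],w(M,q['point']))
"
```

```text
{'t': 5.9167, 'q': array([ 9.10306909e-01,  1.26549648e-01, -1.78114320e-01,  2.60098056e-04,
       -1.26256006e+00,  2.50623215e-01]), 'qd': array([ 0.00158129,  0.03169957, -0.06573258, -0.01885173,  0.05016136,
        0.00018613]), 'joint_efforts': array([ 3.99767642e-02, -4.13229096e+01,  3.09799111e+01,  7.38194704e+00,
       -5.44721447e-01, -1.55994214e-03]), 'eef_pos': array([0.47024605, 0.29251566, 0.29253078]), 'ee_rot': array([-3.13819351e+00, -1.12632154e-03, -4.09789652e-01]), 'force': array([ 0.00895267, -0.27620092, -1.22026925]), 'moment': array([ 0.04046326, -0.09136169, -0.03696757]), 'gripper_force': 34.99863786972128, 'width': 0.061327355592380034}
flask 0.94 [ 0.34357594  0.4735726  -0.00151881]
flask 0.74 [0.44945821 0.49626443 0.00206542]
flask 0.72 [0.47105794 0.29553163 0.15690897]
flask 0.67 [ 0.26735805  0.26628545 -0.0011597 ]
flask 0.55 [ 5.79101074e-01  4.80484690e-01 -3.89590127e-04]
flask_base 0.97 [0.46671395 0.29612822 0.33517171]
flask_base 0.96 [0.35020807 0.47471883 0.17379223]
flask_base 0.81 [0.45301689 0.49146921 0.17340241]
flask_base 0.79 [0.26797605 0.26603303 0.17098685]
flask_base 0.59 [0.58010598 0.48058411 0.17401672]
```

Emit:
{"method": "move_arm", "body": {"rows": [{"translation": [0.5, 1.5, 0], "rot": [0, 0, 0], "hand": 1}, {"translation": [1.5, 4, 0], "rot": [0, 0, 0], "hand": 1}, {"translation": [2.5, 7, 0], "rot": [0, 0, 0], "hand": 1}, {"translation": [4, 10, 0], "rot": [0, 0, 0], "hand": 1}, {"translation": [5.5, 13.5, 0], "rot": [0, 0, 0], "hand": 1}, {"translation": [7, 17, 0], "rot": [0, 0, 0], "hand": 1}, {"translation": [8.5, 20.5, 0], "rot": [0, 0, 0], "hand": 1}, {"translation": [9.8, 24, 0], "rot": [0, 0, 0], "hand": 1}]}}

```text
t: 6.73
eef_pos: [0.4627, 0.0306, 0.2887]
ee_rot: [3.14, 0.002, -0.41]
force: [0.8, 0.5, -1.5]
width: 0.0612
gripper_force: 35.0
```

Emit:
{"method": "move_arm", "body": {"rows": [{"translation": [1.3, 3.4, 0], "rot": [0, 0, 0], "hand": 1}, {"translation": [2.6, 6.8, 0], "rot": [0, 0, 0], "hand": 1}, {"translation": [4, 10, 0], "rot": [0, 0, 0], "hand": 1}, {"translation": [5.5, 13.5, 0], "rot": [0, 0, 0], "hand": 1}, {"translation": [7, 17, 0], "rot": [0, 0, 0], "hand": 1}, {"translation": [8.3, 20, 0], "rot": [0, 0, 0], "hand": 1}, {"translation": [9, 22, 0], "rot": [0, 0, 0], "hand": 1}, {"translation": [9.3, 23, 0], "rot": [0, 0, 0], "hand": 1}]}}

```text
t: 7.4
eef_pos: [0.4561, -0.2176, 0.2883]
ee_rot: [3.14, 0.003, -0.412]
force: [0.4, 0.1, -2.7]
width: 0.0616
gripper_force: 35.0
```

Emit:
{"method": "move_arm", "body": {"rows": [{"translation": [0, 0, 0], "rot": [0, 0, 0], "hand": 1}, {"translation": [0, 0, 0], "rot": [0, 0, 0], "hand": 1}, {"translation": [0, 0, 0], "rot": [0, 0, 0], "hand": 1}]}}

```text
t: 7.65
eef_pos: [0.4573, -0.2145, 0.2896]
ee_rot: [3.141, 0.001, -0.41]
force: [0.2, 0.1, -1.9]
width: 0.0618
gripper_force: 35.0
```

```bash
python3 -c "
from look import *
look('w5',.548,-.255,.06,.036,.07,'ring_seat')
print(arm.get_state()['q'].round(2))"
```

```text
7.65 [ 0.4573 -0.2145  0.2896] [ 3.1415e+00  1.2000e-03 -4.0970e-01] [ 0.18  0.12 -1.9 ] 0.06180077437661585 34.998713977402076
2181 [0.04716937 0.05565972] [ 0.54975768 -0.25775752  0.0489199 ] (array([ 0.5483183 , -0.25704645]), 35.972312927246094)
0.64 [325.6412854   77.79852759] [ 0.54754412 -0.2576878   0.04279401]
[-0.05  0.05 -0.27 -0.   -1.25  1.21]
```

View pics/w5.png

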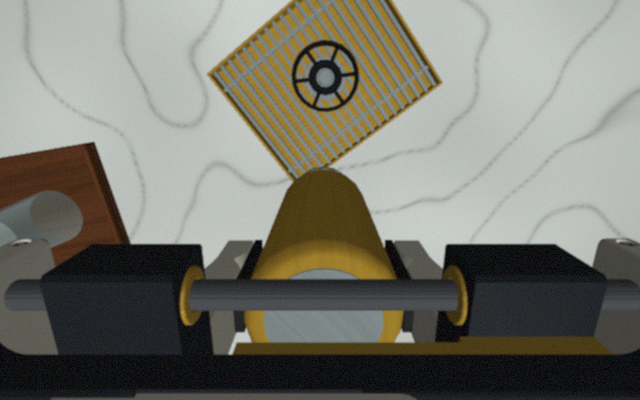

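The flask hangs straight in the jaws, and the ring is centred at (325,76), fitting a 36 mm radius.

Emit:
{"method": "move_arm", "body": {"rows": [{"translation": [2, 0, 0], "rot": [0, 0, 0], "hand": 1}, {"translation": [4.5, 0.1, 0], "rot": [0, 0, 0], "hand": 1}, {"translation": [7, 0.2, 0], "rot": [0, 0, 0], "hand": 1}, {"translation": [9, 0.2, 1], "rot": [0, 0, 0], "hand": 1}, {"translation": [10.1, 0.2, 3], "rot": [0, 0, 0], "hand": 1}, {"translation": [10.1, 0.2, 5], "rot": [0, 0, 0], "hand": 1}, {"translation": [10.1, 0.2, 7], "rot": [0, 0, 0], "hand": 1}, {"translation": [10.1, 0.2, 8], "rot": [0, 0, 0], "hand": 1}]}}

```text
t: 8.42
eef_pos: [0.5488, -0.2558, 0.2073]
ee_rot: [3.141, 0.004, -0.409]
force: [-0.1, 0.7, -3.6]
width: 0.0616
gripper_force: 35.0
```

Emit:
{"method": "move_arm", "body": {"rows": [{"translation": [0, 0, 0], "rot": [0, 0, 0], "hand": 1}, {"translation": [0, 0, 0], "rot": [0, 0, 0], "hand": 1}]}}

```text
t: 8.58
eef_pos: [0.5497, -0.2567, 0.2106]
ee_rot: [3.141, 0.0, -0.409]
force: [0.7, 0.2, -0.8]
width: 0.0613
gripper_force: 35.0
```

```bash
python3 -c "
from m import *
s=arm.get_state(); print(s['t'],s['eef_pos'],s['ee_rot'],s['force'],s['moment'])
for c in('scene','top'):
  im,d=arm.grab_frame(c)
  M=T(c)
  if c=='scene': cv2.imwrite('pics/s6.png',cv2.resize(im[170:290,120:300,::-1],None,fx=4,fy=4,interpolation=cv2.INTER_CUBIC))
  for l in('flask','flask_base','ring_seat'):
    for q in arm.pinpoint(l,c):
      p=w(M,q['point'])
      if p[1]<0: print(c,l,q['p'],p)
"
```

```text
8.5833 [ 0.5497413  -0.25670348  0.21062029] [ 3.14111318e+00  1.90769626e-04 -4.08616499e-01] [ 0.71593403  0.20610288 -0.82831951] [-0.0460215  -0.03884742  0.02618365]
scene flask 0.85 [ 0.55003818 -0.25659684  0.07631358]
scene flask_base 0.55 [ 0.54796222 -0.25484149  0.25014876]
scene ring_seat 0.79 [ 0.54891303 -0.25590376  0.03935896]
top flask 0.62 [ 0.54783812 -0.25076039  0.0782468 ]
top flask_base 0.53 [ 0.54965097 -0.25722113  0.25132893]
```

View pics/s6.png

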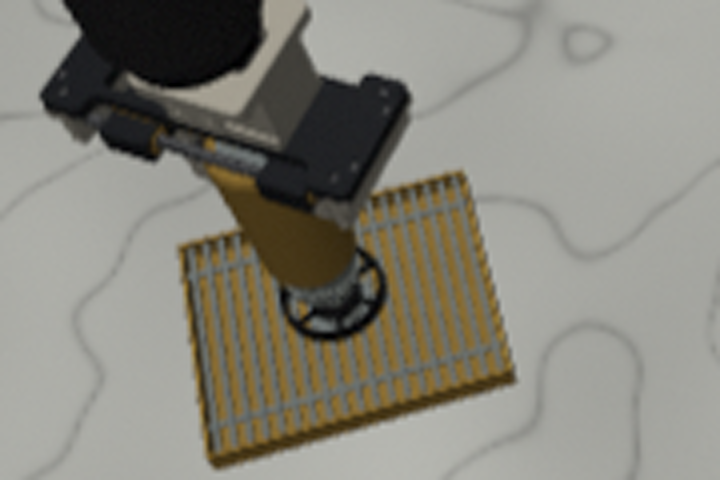

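The picture shows the neck right over the ring, crop (330,295). Lowering.

Emit:
{"method": "move_arm", "body": {"squeeze": 50, "rows": [{"translation": [-0.1, 0, 0.5], "rot": [0, 0, 0], "hand": 1}, {"translation": [-0.1, 0, 1], "rot": [0, 0, 0], "hand": 1}, {"translation": [-0.1, 0, 1.5], "rot": [0, 0, 0], "hand": 1}, {"translation": [-0.1, 0, 2], "rot": [0, 0, 0], "hand": 1}, {"translation": [-0.1, 0, 2.4], "rot": [0, 0, 0], "hand": 1}, {"translation": [-0.1, 0, 2.7], "rot": [0, 0, 0], "hand": 1}, {"translation": [-0.1, 0, 2.7], "rot": [0, 0, 0], "hand": 1}]}}

```text
t: 9.57
eef_pos: [0.5482, -0.2567, 0.1822]
ee_rot: [3.141, 0.002, -0.41]
force: [-1.1, 0.2, -2.2]
width: 0.0612
gripper_force: 50.0
```

No contact, and the mouth (z≈0.047) is inside the hoop. Now press.

Emit:
{"method": "move_arm", "body": {"rows": [{"translation": [0, 0, 0.2], "rot": [0, 0, 0], "hand": 1}, {"translation": [0, 0, 0.4], "rot": [0, 0, 0], "hand": 1}, {"translation": [0, 0, 0.6], "rot": [0, 0, 0], "hand": 1}, {"translation": [0, 0, 0.8], "rot": [0, 0, 0], "hand": 1}, {"translation": [0, 0, 1.0], "rot": [0, 0, 0], "hand": 1}, {"translation": [0, 0, 1.2], "rot": [0, 0, 0], "hand": 1}, {"translation": [0, 0, 1.3], "rot": [0, 0, 0], "hand": 1}, {"translation": [0, 0, 1.3], "rot": [0, 0, 0], "hand": 1}]}}

```text
t: 10.23
eef_pos: [0.5492, -0.2571, 0.1718]
ee_rot: [3.141, -0.002, -0.409]
force: [-1.6, 1.2, 8.4]
width: 0.0615
gripper_force: 50.0
```

Emit:
{"method": "move_arm", "body": {"rows": [{"translation": [0, 0, 0.2], "rot": [0, 0, 0], "hand": 1}, {"translation": [0, 0, 0.3], "rot": [0, 0, 0], "hand": 1}, {"translation": [0, 0, 0.4], "rot": [0, 0, 0], "hand": 1}, {"translation": [0, 0, 0.4], "rot": [0, 0, 0], "hand": 1}, {"translation": [0, 0, 0.4], "rot": [0, 0, 0], "hand": 1}]}}

```text
t: 10.65
eef_pos: [0.5494, -0.2571, 0.1683]
ee_rot: [3.141, -0.003, -0.409]
force: [-2.4, 1.8, 10.6]
width: 0.0616
gripper_force: 50.0
```

Emit:
{"method": "move_arm", "body": {"rows": [{"translation": [0, 0, 0.1], "rot": [0, 0, 0], "hand": 1}, {"translation": [0, 0, 0.2], "rot": [0, 0, 0], "hand": 1}, {"translation": [0, 0, 0.2], "rot": [0, 0, 0], "hand": 1}, {"translation": [0, 0, 0.2], "rot": [0, 0, 0], "hand": 1}]}}

```text
t: 10.98
eef_pos: [0.5498, -0.2574, 0.1678]
ee_rot: [3.141, -0.004, -0.409]
force: [-4.1, 2.9, 19.4]
width: 0.0614
gripper_force: 50.0
```

The force rose sharply with little travel, so the ring is at its stop (mouth ≈0.033). Hold for 3 s.

Emit:
{"method": "move_arm", "body": {"rows": [{"translation": [0, 0, 0], "rot": [0, 0, 0], "hand": 1}, {"translation": [0, 0, 0], "rot": [0, 0, 0], "hand": 1}, {"translation": [0, 0, 0], "rot": [0, 0, 0], "hand": 1}, {"translation": [0, 0, 0], "rot": [0, 0, 0], "hand": 1}, {"translation": [0, 0, 0], "rot": [0, 0, 0], "hand": 1}, {"translation": [0, 0, 0], "rot": [0, 0, 0], "hand": 1}, {"translation": [0, 0, 0], "rot": [0, 0, 0], "hand": 1}, {"translation": [0, 0, 0], "rot": [0, 0, 0], "hand": 1}]}}

```text
t: 11.65
eef_pos: [0.5498, -0.2574, 0.1678]
ee_rot: [3.141, -0.004, -0.409]
force: [-4.8, 4.2, 19.0]
width: 0.0615
gripper_force: 50.0
```

Emit:
{"method": "move_arm", "body": {"rows": [{"translation": [0, 0, 0], "rot": [0, 0, 0], "hand": 1}, {"translation": [0, 0, 0], "rot": [0, 0, 0], "hand": 1}, {"translation": [0, 0, 0], "rot": [0, 0, 0], "hand": 1}, {"translation": [0, 0, 0], "rot": [0, 0, 0], "hand": 1}, {"translation": [0, 0, 0], "rot": [0, 0, 0], "hand": 1}, {"translation": [0, 0, 0], "rot": [0, 0, 0], "hand": 1}, {"translation": [0, 0, 0], "rot": [0, 0, 0], "hand": 1}, {"translation": [0, 0, 0], "rot": [0, 0, 0], "hand": 1}]}}

```text
t: 12.32
eef_pos: [0.5498, -0.2573, 0.1678]
ee_rot: [3.141, -0.004, -0.409]
force: [-4.8, 2.5, 19.3]
width: 0.0615
gripper_force: 50.0
```

Emit:
{"method": "move_arm", "body": {"rows": [{"translation": [0, 0, 0], "rot": [0, 0, 0], "hand": 1}, {"translation": [0, 0, 0], "rot": [0, 0, 0], "hand": 1}, {"translation": [0, 0, 0], "rot": [0, 0, 0], "hand": 1}, {"translation": [0, 0, 0], "rot": [0, 0, 0], "hand": 1}, {"translation": [0, 0, 0], "rot": [0, 0, 0], "hand": 1}, {"translation": [0, 0, 0], "rot": [0, 0, 0], "hand": 1}, {"translation": [0, 0, 0], "rot": [0, 0, 0], "hand": 1}, {"translation": [0, 0, 0], "rot": [0, 0, 0], "hand": 1}]}}

```text
t: 12.98
eef_pos: [0.5497, -0.2574, 0.1678]
ee_rot: [3.141, -0.004, -0.409]
force: [-4.4, 2.9, 18.1]
width: 0.0615
gripper_force: 50.0
```

Emit:
{"method": "move_arm", "body": {"rows": [{"translation": [0, 0, 0], "rot": [0, 0, 0], "hand": 1}, {"translation": [0, 0, 0], "rot": [0, 0, 0], "hand": 1}, {"translation": [0, 0, 0], "rot": [0, 0, 0], "hand": 1}, {"translation": [0, 0, 0], "rot": [0, 0, 0], "hand": 1}, {"translation": [0, 0, 0], "rot": [0, 0, 0], "hand": 1}, {"translation": [0, 0, 0], "rot": [0, 0, 0], "hand": 1}, {"translation": [0, 0, 0], "rot": [0, 0, 0], "hand": 1}, {"translation": [0, 0, 0], "rot": [0, 0, 0], "hand": 1}]}}

```text
t: 13.65
eef_pos: [0.5497, -0.2574, 0.1678]
ee_rot: [3.141, -0.004, -0.409]
force: [-4.8, 4.3, 18.4]
width: 0.0611
gripper_force: 50.0
```

```bash
python3 -c "
from m import *
s=arm.get_state(); print(s['t'],s['eef_pos'],s['ee_rot'],s['force'],s['gripper_force'])
im,d=arm.grab_frame('scene'); M=T('scene')
cv2.imwrite('pics/s7.png',cv2.resize(im[170:290,120:300,::-1],None,fx=4,fy=4,interpolation=cv2.INTER_CUBIC))
for l in('flask','flask_base','ring_seat','small_flask','tumbler','canister'):
    for q in arm.pinpoint(l,'scene'):
      p=w(M,q['point'])
      if p[1]<0.28: print(l,q['p'],p.round(3))
"
```

```text
13.65 [ 0.54972988 -0.25736609  0.16776416] [ 3.14131138 -0.00427444 -0.40870743] [-4.83700984  4.33289178 18.40600898] 50.010737967677414
flask 0.93 [ 0.548 -0.254  0.036]
flask 0.8 [0.265 0.266 0.   ]
flask_base 0.91 [ 0.55  -0.255  0.209]
flask_base 0.59 [0.266 0.266 0.173]
ring_seat 0.56 [ 0.549 -0.255  0.025]
small_flask 0.68 [0.433 0.167 0.004]
tumbler 0.84 [0.536 0.145 0.008]
canister 0.94 [0.572 0.277 0.004]
```

View pics/s7.png

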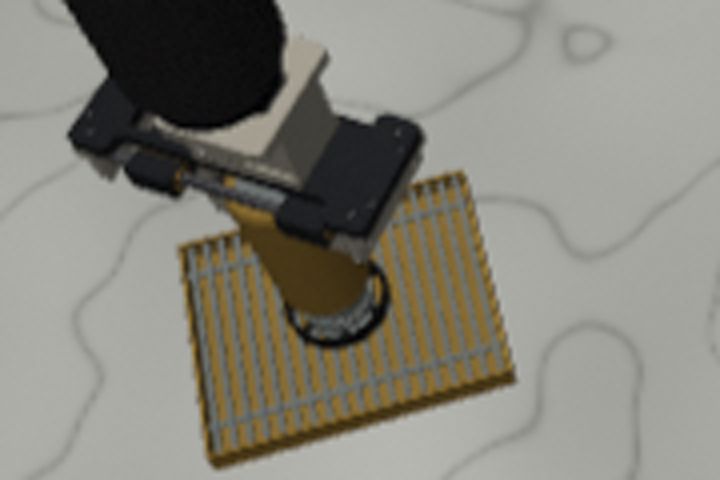

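The picture shows the mouth inside the ring at crop (338,320), with the ring down and the flask upright. The other vessels haven't moved.

```bash
python3 -c "
from station import arm
print(arm.job_done())"
```

```text
the job is handed in; nothing more can be done
None
```

The tall brass flask is in the rinser, still gripped and upright, with the ring pressed to its stop for about 3 s; the other vessels stayed put and the job is handed in (no verdict was returned).

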